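Set a decanter's turning lid to its strainer and serve it from the trolley holder

TASK

Get the lemonade decanter ready to serve: swing the sprung hold-down arm up until it stays open by itself, then turn the decanter's stiff lid so that its perforated strainer (not the plain open notch) is centred on the pouring lip, and take the decanter out of its holder and set it down gently, upright, in the free part of the wooden tray. Leave the arm open and leave everything else where it is.

Things in the scene. Friction and masses are not known exactly. Their poses are not given: they have to be found in the camera images.
- holder: Fixed steel bottle holder: base plate 6 mm thick with a square pocket (84 mm inside, walls 3 mm thick, tops 46 mm above the trolley shelf) in which the decanter stands and cannot turn. Behind it, 88 mm from the pocket's centre on its +x side, a post 32 x 38 mm, 121 mm high, carries the hold-down arm. Origin: pocket centre, on the trolley shelf; z up, x towards the post.
- hold_down (a joint): Steel hold-down arm, a strap 20 mm wide running level over the lid (194-200 mm above the shelf) to the handle, its rubber foot pressing on the lid grip. Angle in rad: 0 closed, growing as it swings up and back to a stop at 1.95. An over-centre spring pulls it shut below about 1.0 (about 4 N at the handle) and beyond throws it slowly fully open, where it stays (top about 275 mm high).
- clamp_handle (a point): Middle of the arm's black round handle, 22 mm across, 76 mm long, lying along the arm; closed it is level, along the holder's x, 85 mm to the -x side of the pocket centre and 197 mm above the shelf. It swings on a circle of radius 196 mm about the hinge, rising to about 301 mm. Axes turn with the arm: y along the hinge, x towards the post when closed.
- clamp_hinge (a point): Point on the arm's hinge axis, 88 mm on the holder's +x side of the pocket centre, 105 mm above the shelf. The axis is level, along the holder's y; a positive joint angle is a positive rotation about it (the handle rises, then goes over towards the holder's +x).
- decanter: Small empty glass decanter with lid, about 0.5 kg, 172 mm high: square body 80 x 80 mm, 100 mm high, round neck 73 mm across, steel collar with a V-shaped pouring lip on its +y side reaching 60 mm from the axis, 134 mm up. The lid cannot come off, so it may be carried by the lid's grip. Origin: centre of the underside, z up. Starts in the pocket, 6 mm above the shelf, 2 mm play each side.
- lid (a joint): Angle in rad of the round white lid (80 mm across) on the decanter: 0 or any whole turn when the strainer is exactly at the lip; positive counter-clockwise from above. Turns endlessly either way against a stiff seal (0.2 N m; stays where left), so grip firmly (25 N or more). Starts 100 to 180 degrees from the lip, so most arms must regrasp.
- strainer (a point): Point on the middle of the perforated strainer near the lid's rim (two rows of five slots, 53 degrees wide, edge of the lid whole), 31 mm from the lid's axis on its top face, 144 mm above the decanter's underside. Axes are the lid's: x from the axis to the strainer, y along the grip bar, z up. Opposite it, on the -x side, is a plain notch of the same width open to the edge: not wanted.
- lid_grip (a point): On the lid's axis, in the grip bar standing on the lid: a straight bar 64 mm long (along the lid's y), 14 mm thick (along the lid's x) and 28 mm high. The point lies 10 mm below the bar's top, 18 mm above the lid's top face, 162 mm above the decanter's underside.
- lip (a point): Point on the decanter in the direction of the pouring lip, 31 mm from the axis, 144 mm above the underside: the strainer point comes to it when the lid is right. Its axes are the decanter's (y from the axis to the lip).
- tray: Fixed wooden serving tray, 300 mm (its x) x 180 mm (its y), floor 6 mm thick with a rim 6 mm wide and 18 mm high. Origin: centre of its underside, on the trolley shelf; two glass tumblers stand at its +x end.
- tray_free (a point): Middle of the free part of the tray, on its floor (6 mm above the trolley shelf), 55 mm on the -x side of the tray's centre; the decanter fits there at any heading, with about 30 mm to spare each way.
- tumbler_a: Glass tumbler, 66 mm across and 95 mm high, on the tray's floor 92 mm towards +x and 42 mm towards +y from its centre; origin centre of its underside. To be left alone.
- tumbler_b: The same on the -y side. To be left alone.
- squeezer: Lever-style citrus squeezer in yellow enamel, lying closed, 230 mm long, 67 mm high; origin under its bowl, handles along its x. To be left alone.
- tongs: Curved steel tongs, 275 mm long with the hanging loop, 50 mm wide, 18 mm high, lying between the holder and the tray; origin near the middle, jaws towards its +x. To be left alone.
- plates: Stack of three clear acrylic plates, 200 mm across, 29 mm high; origin centre of the underside. To be left alone.
- mill: Dark wooden pepper mill, 58 mm across and 176 mm high; origin centre of the underside. To be left alone.
- sauce: Amber glass sauce bottle, 64 mm across and 170 mm high; origin centre of the underside. To be left alone.
Things that resemble listed ones, but are neither listed nor needed, are in the scene too. Of the things that look like the decanter, the larger one is meant.

How it is judged:
By the outcome, as a careful person would: the job done as asked, in the order asked, and still so for the second after the job is handed in, with the robot touching nothing.
It also fails if it takes over 66 s, if anything falls off the work surface, if the arm or the gripper's body presses on something with over 40 N, if the wrist force passes 120 N, or if a joint passes its speed limit or range.

ROBOT

A 6-joint arm with a two-finger parallel gripper is mounted at the origin on the work surface. World frame = base frame: x ahead of the robot, y to its left, z up, the work surface at z = 0. Lengths are in mm, angles in rad, forces in N, time in s.
With the tool pointing down it reaches from about 325 to 875 mm from the base axis. Payload 4.4 kg.
Tool frame: the origin (TCP) lies on the centre line of the jaws, within the pads' length; the fingertips stand ahead of it and the grasp point (between the pads) lies 6 mm ahead of it (ctrl.tcp_to_tips is the z of the fingertips in the tool frame, in mm); z points along the fingers, y is the direction in which the jaws open and shut (so a half turn about z gives the same grasp; the last joint's range is limited). The gripper opens to 85 mm and grips with 20 to 120 N. Pads are 22 mm wide; open, the fingers measure 114 mm over their backs; the gripper's body (76 mm by 85 mm) begins 54 mm behind the grasp point. The pads swing forward as they close: fully open they stand 13 mm farther back than shut.
Start: joints at [1.077, 0.207, 1.542, -0, 1.393, -0.15], TCP at [193.823, 541.35, 256.282] pointing down, gripper open.
Joint ranges: [-2.73, 2.73], [-0.86, 2.22], [0.23, 2.46], [-1.11, 4.25], [0.08, 2.63], [-2.82, 2.82]. Speed limits (rad/s): [2.79, 2.79, 3.14, 3.14, 3.14, 3.14].

INTERFACE

Orientations are given as a 3x3 rotation matrix whose columns are the frame's x, y, z axes.
In Python, from plant import ctrl, sensors, optics gives the robot as it stands. Calls block until the motion is done:
- ctrl.move_ptp(position, orientation): joint-space move of the TCP to a pose.
- ctrl.move_l(position, rot=None, vel=150, threshold=None): straight line of the TCP; rot=None keeps the orientation; vel is the mean speed in mm/s. With threshold (N) it stops when the force on the tool has changed by that much, and returns True; else False.
- ctrl.set_joints(angles): joint-space move.
- ctrl.gripper_to(opening, force=None): finger opening in mm; force is the grip in N (None keeps the last); returns when the fingers have stopped.
- ctrl.hold(seconds).
- ctrl.solve_ik(position, orientation): joint angles nearest the present ones, or None.
- sensors.read_state(): the state.
- optics.grab_frame(name): name is "scene" or "side" or "wrist"; returns (picture, depth): 480x640x3 uint8, red, green, blue; 480x640 float32, mm along the optical axis (not along the pixel's ray), 0 where there is no reading.
- optics.camera_params(name): a dict with "mtx" (3x3 intrinsics, pixels), "R" (3x3) and "t" (3): a world point X has camera coordinates R X + t; the wrist camera has in their place "T_tool_cam" (4x4, takes a point from camera to tool coordinates, whose origin is the TCP and whose axes are the flange's). Camera axes: x right, y down, z forward; pixel columns grow to the right and rows downward; lengths in mm; the calibration is good to about 2 mm. A picture is of the moment at which its call begins: read the wrist's pose just before it. camera_params takes no time and is no camera call.
A pose or a line that the arm cannot do raises ctrl.MotionError and nothing moves.
- ctrl.finish_job(): hands the job in, once; it reports no verdict.
The state is a dict: "t": time; "q": joint angles; "qvel": joint speeds; "tau": joint torques, N m; "eef_pos": TCP position; "eef_rot": TCP orientation; "force": force on the tool from outside, world axes, zero at the start; "wrist_torque": the same for the moment, N m; "grip_width": finger opening in mm.
Only numpy, scipy, OpenCV 4.12 (cv2) and the standard library are available. Lean on these libraries where they do the work, as an engineer would, in place of code of your own. Each camera call takes 0.05 s, during which the arm holds its last target.

## Working session

There is one attempt and no reset: what is moved stays moved. The work goes in short steps, each a Python script; the robot and the scene stay as the last script left them, time stands still between calls to the robot, and variables do not carry over. Pictures are saved under pics/ and viewed, and the job is handed in when it is done.

```bash
ls; mkdir -p pics; python3 - <<'E'
from plant import ctrl, sensors, optics
import cv2
for n in ("scene","side","wrist"):
    p,d=optics.grab_frame(n)
    cv2.imwrite(f"pics/{n}0.png",p[:,:,::-1])
    print(n,optics.camera_params(n), (d>0).mean())
print(sensors.read_state(), ctrl.tcp_to_tips)
E
```

```text
pics
scene {'mtx': array([[446.80886481,   0.        , 309.86483563],
       [  0.        , 446.80886481, 242.30497011],
       [  0.        ,   0.        ,   1.        ]]), 'R': array([[-0.8821572 ,  0.47092521,  0.00530218],
       [ 0.28177137,  0.53678029, -0.79528097],
       [-0.37736397, -0.70006883, -0.60621784]]), 't': array([ 564.88940347,  -79.77283616, 1579.33434295])} 0.9942740885416667
side {'mtx': array([[456.11570687,   0.        , 319.28645265],
       [  0.        , 456.11570687, 241.21247762],
       [  0.        ,   0.        ,   1.        ]]), 'R': array([[-0.99058787, -0.13671333, -0.00671914],
       [-0.10197743,  0.76986435, -0.63000753],
       [ 0.09130325, -0.62339262, -0.77655995]]), 't': array([ 634.26391873,  165.74588576, 1038.85033134])} 0.9958561197916667
wrist {'mtx': array([[337.89842788,   0.        , 318.40826489],
       [  0.        , 337.89842788, 230.56381624],
       [  0.        ,   0.        ,   1.        ]]), 'T_tool_cam': array([[-1.16950849e-04, -9.56709284e-01, -2.91045242e-01,
         7.48706212e+01],
       [ 9.99999992e-01, -1.2719
[... 312 characters left out ...]
0,  2.22524809e-05,
        1.39349142e+00, -1.50513521e-01]), 'qvel': array([ 0.00184446, -0.00281195, -0.00205354, -0.00034234,  0.00024265,
       -0.00062718]), 'tau': array([-4.49957349e-05, -3.83514726e+01, -2.92036414e+01, -2.91634624e-04,
        6.61355472e-03, -9.97867261e-06]), 'eef_pos': array([193.56101489, 540.86582844, 255.35076409]), 'eef_rot': array([[-9.41481828e-01,  3.37062584e-01, -8.84453399e-04],
       [ 3.37063616e-01,  9.41480523e-01, -1.59495493e-03],
       [ 2.95096018e-04, -1.79973814e-03, -9.99998337e-01]]), 'force': array([ 0.14068675, -0.20459854,  0.81539957]), 'wrist_torque': array([0.02263445, 0.01235613, 0.01771447]), 'grip_width': 85.55923049015261} 25.0
```

View pics/scene0.png

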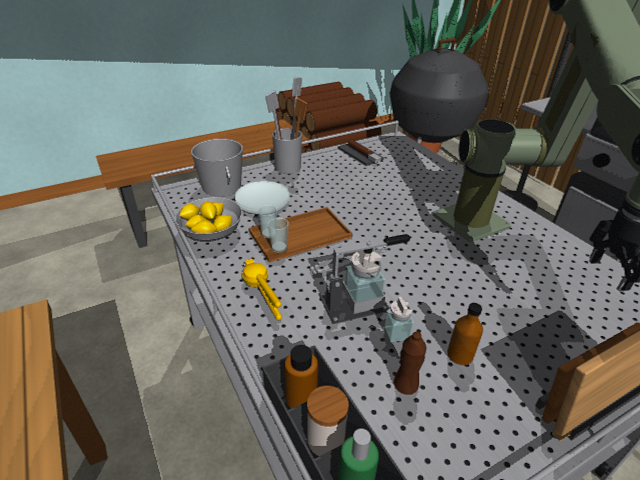

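View pics/side0.png

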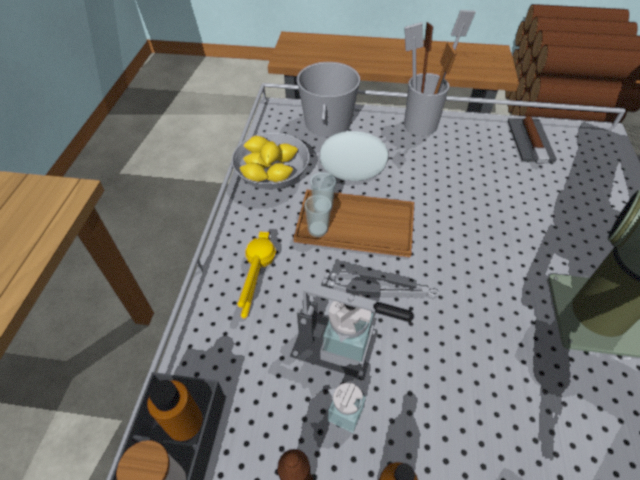

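View pics/wrist0.png

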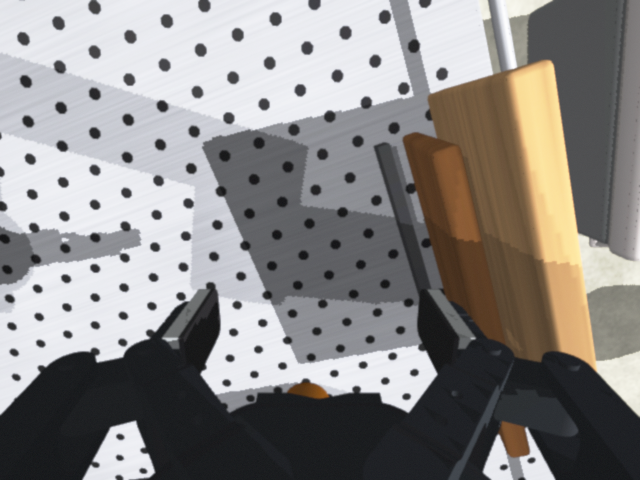

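The scene and side pictures show the closed hold-down arm, with its black handle at about (394,312) in side and (397,239) in scene. The tray is at (355,222) in side and the look-alike smaller decanter at (346,400). Next I'll measure the handle, post, lid and tray.

```bash
cat > h.py <<'E'
import numpy as np, cv2
from plant import ctrl, sensors, optics
def cam(n,st=None):
    c=optics.camera_params(n)
    if n!="wrist": 
        R=c["R"];return c["mtx"],R.T,-R.T@c["t"]
    T=c["T_tool_cam"];st=st or sensors.read_state()
    E=np.array(st["eef_rot"]);return c["mtx"],E@T[:3,:3],E@T[:3,3]+st["eef_pos"]
def plane(c,uv,z):
    K,R,o=c;d=R@np.linalg.solve(K,[uv[0],uv[1],1.]);return o+d*(z-o[2])/d[2]
def cloud(c,d):
    K,R,o=c;v,u=np.mgrid[:480,:640]
    P=np.stack([(u-K[0,2])/K[0,0]*d,(v-K[1,2])/K[1,1]*d,d],-1)
    P=P@R.T+o;P[d==0]=np.nan;return P
def proj(c,X):
    K,R,o=c;q=K@(R.T@(np.array(X,float)-o));return q[:2]/q[2]
def grab(n,name=None):
    st=sensors.read_state();p,d=optics.grab_frame(n);c=cam(n,st)
    if name:cv2.imwrite(f"pics/{name}.png",p[:,:,::-1])
    return p,d,c
E
python3 - <<'E'
from h import *
for n,box in (("side",(370,415,295,325)),("scene",(383,415,230,248))):
    p,d,c=grab(n);P=cloud(c,d)
    cv2.imwrite(f"pics/{n}_crop.png",cv2.resize(p[220:440,260:440] if n=="side" else p[200:350,230:430],None,fx=4 if n=="scene" else 2.7,fy=4 if n=="scene" else 2.7,interpolation=cv2.INTER_CUBIC)[:,:,::-1])
    print(n,"bench z",np.nanmedian(P[:,:,2][(P[:,:,2]<20)&(P[:,:,2]>-20)]))
    u0,u1,v0,v1=box
    m=np.zeros((480,640),bool);m[v0:v1,u0:u1]=True
    m&=(p.max(2)<50)&(P[:,:,2]>150)
    q=P[m];print("handle",m.sum(),q.min(0),q.max(0),q.mean(0))
    L=(P[:,:,2]>170)&(P[:,:,2]<215)&(abs(P[:,:,0]-q.mean(0)[0])<300)&(abs(P[:,:,1]-q.mean(0)[1])<300)
    v,u=np.nonzero(L);
    for k in range(0,len(v),25): print((u[k],v[k]),P[v[k],u[k]].round(),p[v[k],u[k]])
    # tray brown
    hsv=cv2.cvtColor(p,cv2.COLOR_RGB2HSV)
    t=((hsv[...,0]<18)&(hsv[...,1]>110)&(P[:,:,2]<40)&(P[:,:,2]>-10)).astype(np.uint8)
    nn,lab,s,ce=cv2.connectedComponentsWithStats(t)
    for i in range(1,nn):
        if s[i,4]>800:
            pts=P[lab==i][:,:2].astype(np.float32);print("brown",s[i],cv2.minAreaRect(pts),np.nanmedian(P[lab==i][:,2]))
E
```

```text
side bench z -0.5683706790633778
handle 221 [447.66557979 163.84453232 196.14654804] [515.81443836 189.83758747 209.51811421] [480.94157841 177.11581783 203.99017209]
(np.int64(306), np.int64(282)) [646. 134. 201.] [161 163 169]
(np.int64(313), np.int64(285)) [632. 139. 201.] [161 163 170]
(np.int64(307), np.int64(287)) [642. 144. 199.] [159 160 169]
(np.int64(310), np.int64(288)) [637. 144. 197.] [159 162 170]
(np.int64(309), np.int64(289)) [638. 149. 201.] [159 163 169]
(np.int64(304), np.int64(290)) [647. 150. 197.] [153 156 162]
(np.int64(329), np.int64(290)) [601. 144. 198.] [161 163 171]
(np.int64(320), np.int64(291)) [617. 150. 200.] [158 161 167]
(np.int64(308), np.int64(292)) [639. 155. 200.] [143 144 150]
(np.int64(333), np.int64(292)) [593. 148. 199.] [161 164 170]
(np.int64(317), np.int64(293)) [622. 153. 197.] [156 161 167]
(np.int64(342), np.int64(293)) [576. 149. 200.] [162 164 173]
(np.int64(323), np.int64(294)) [611. 155. 199.] [160 163 169]
(np.int64(348), np.int64(294)) [565. 148. 198.] [156 158 166]
(np.int64(325), np.int64(295)) [607. 156. 198.] [160 163 170]
(np
[... 4846 characters left out ...]
20 121 124]
(np.int64(367), np.int64(251)) [567. 168. 186.] [24 24 24]
(np.int64(366), np.int64(252)) [569. 167. 183.] [24 23 23]
(np.int64(333), np.int64(254)) [647. 135. 183.] [38 36 38]
(np.int64(342), np.int64(255)) [630. 150. 184.] [134 132 135]
(np.int64(336), np.int64(257)) [647. 149. 183.] [112 113 116]
(np.int64(334), np.int64(259)) [649. 144. 173.] [42 45 46]
(np.int64(470), np.int64(304)) [457. 421. 171.] [16 16 18]
(np.int64(418), np.int64(332)) [614. 433. 172.] [69 38 23]
(np.int64(420), np.int64(335)) [618. 443. 174.] [84 42 20]
brown [ 249  207  103   55 2520] ((564.4163208007812, -215.2552490234375), (215.54550170898438, 316.786865234375), 87.96844482421875) 5.470270885209857
```

View pics/side_crop.png

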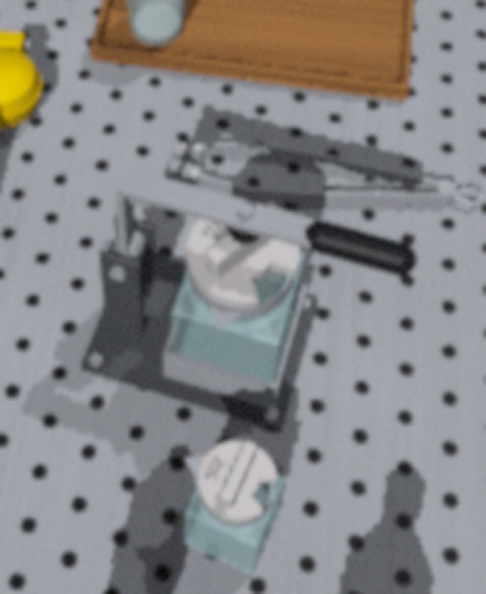

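View pics/scene_crop.png

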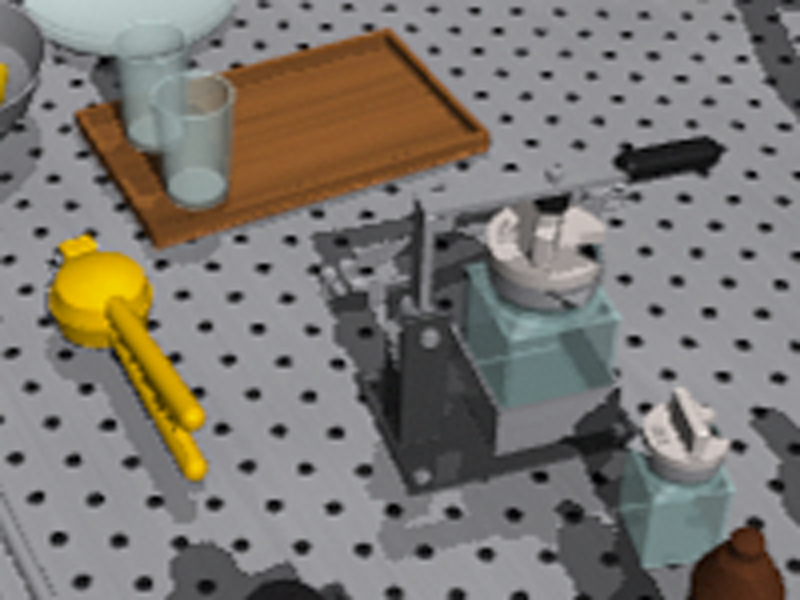

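```bash
python3 - <<'E'
from h import *
p,d,c=grab("side");P=cloud(c,d)
# strap top band z 193-205 and grey, fit line
m=(abs(P[:,:,2]-199)<4)&(p.min(2)>140)&(P[:,:,0]<655)&(P[:,:,0]>515)&(P[:,:,1]<180)&(P[:,:,1]>120)
q=P[m][:,:2].astype(np.float32);print(m.sum(),q.mean(0),cv2.minAreaRect(q))
vx,vy,_,_=cv2.fitLine(q,cv2.DIST_HUBER,0,.01,.01).ravel();print("strap dir",vx,vy,np.arctan2(vy,vx))
h=(p.max(2)<90)&(abs(P[:,:,2]-204)<7)&(abs(P[:,:,0]-480)<45)&(abs(P[:,:,1]-177)<25)
q=P[h];print("handle",cv2.minAreaRect(q[:,:2].astype(np.float32)),q.mean(0))
# tray rim outline by grey/brown mask, lid top, all clusters >z30
for z in (60,120):
    pass
n=(P[:,:,2]>10)&(P[:,:,0]>250)&(P[:,:,0]<850)&(P[:,:,1]>-350)&(P[:,:,1]<600)
k,lab,s,ce=cv2.connectedComponentsWithStats(n.astype(np.uint8))
for i in range(1,k):
    if s[i,4]>60:
        q=P[lab==i];print(s[i],q.min(0).round(),q.max(0).round())
E
```

```text
674 [582.6035  155.47177] ((581.7584228515625, 154.663818359375), (23.141620635986328, 134.28097534179688), 79.75151062011719)
strap dir 0.98108417 -0.19358161 -0.19481151
handle ((481.2266845703125, 175.9551239013672), (19.211475372314453, 72.11144256591797), 79.27982330322266) [481.24426007 177.37404144 204.12901826]
[ 255  147   53   43 1066] [ 721. -350.   10.] [ 850. -248.  113.]
[ 293  173  122   82 2398] [ 419. -296.   10.] [ 724. -104.  104.]
[ 237  231   39   87 1385] [ 757. -104.   11.] [832. 124.  68.]
[323 273 108  22 570] [379. -32.  10.] [631.  22.  20.]
[ 296  282  119   90 4858] [444. 115.  10.] [669. 217. 210.]
[ 168  377   57  103 1999] [789. 301.  10.] [850. 470.  94.]
[ 161  381   42   60 1624] [819. 327.  10.] [850. 396. 170.]
[ 329  383   37   49 1249] [513. 269.  10.] [582. 336. 116.]
[ 142  442   44   38 1004] [815. 433.  11.] [850. 488. 143.]
[277 449  36  31 896] [594. 411.  15.] [646. 458. 178.]
[379 462  40  18 526] [421. 401.  77.] [482. 441. 173.]
```

The handle's centre is at about (481,176,197), 196 mm in radius from the hinge, with the holder's x-axis at −0.195 rad. That puts the pocket centre near (565,160) and the hinge near (651,142). All heights match the given ones. Next I'll grip the handle 10 mm outboard and swing it.

```bash
cat >> h.py <<'E'
A=-0.195; HX=np.array([np.cos(A),np.sin(A),0]); HY=np.array([-HX[1],HX[0],0]); Z=np.array([0,0,1.])
HANDLE=np.array([481.3,175.7,197.]); HINGE=HANDLE+173*HX; HINGE[2]=105
POCKET=HANDLE+85*HX; POCKET[2]=0
R0=np.c_[-HX,HY,-Z]
def rot(a): # tool down, tool y at world angle a(+90) : yaw so that a=A+pi -> R0
    return np.c_[[np.cos(a),np.sin(a),0],[np.sin(a),-np.cos(a),0],-Z]
def g2t(g,R): return np.array(g)-6*R[:,2]
E
python3 - <<'E'
from h import *
print(POCKET,HINGE, R0-rot(A+np.pi))
def arc(th):
    r=np.hypot(183,92);a=np.arctan2(92,-183)-th
    return HINGE+HX*r*np.cos(a)+Z*r*np.sin(a)
g=arc(0);print(g)
for th in (0,.6,1.3): print(ctrl.solve_ik(g2t(arc(th),R0),R0))
ctrl.move_ptp(g2t(g+70*Z,R0),R0)
s=sensors.read_state();print(s["t"],s["q"],s["eef_pos"])
grab("wrist","w1")
ctrl.move_l(g2t(g,R0),vel=120)
s=sensors.read_state();print(s["t"],s["force"])
ctrl.gripper_to(15,force=30)
s=sensors.read_state();print(s["t"],s["force"],s["grip_width"])
grab("side","s1")
E
```

```text
[564.68905191 159.22984453   0.        ] [651.02124683 142.17838945 105.        ] [[ 0.00000000e+00  5.55111512e-17  0.00000000e+00]
 [ 5.55111512e-17  0.00000000e+00  0.00000000e+00]
 [-0.00000000e+00  0.00000000e+00  0.00000000e+00]]
[471.4895233  177.63766535 197.        ]
[ 1.88380510e-01  1.07508201e-01  1.77116713e+00 -4.44089210e-16
  1.26291733e+00 -1.18741582e+00]
[ 1.33549869e-01  1.86082619e-01  1.49514184e+00 -4.44089210e-16
  1.46036820e+00 -1.24224646e+00]
[ 6.95691451e-02  4.48389725e-01  1.11376770e+00 -4.44089210e-16
  1.57943523e+00 -1.30622718e+00]
1.975 [ 1.89657418e-01  4.07126979e-02  1.69188702e+00  3.99154057e-04
  1.40910559e+00 -1.18714171e+00] [471.22815748 178.34974452 272.96737868]
2.7583 [ 0.4891926  -0.40614583 -0.61076957]
3.3583 [-3.83513775 -9.05258384  6.70831881] 21.159871003302623
```

View pics/w1.png

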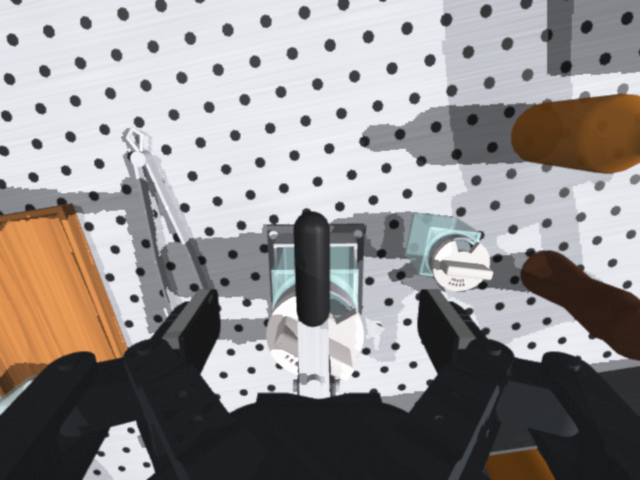

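View pics/s1.png

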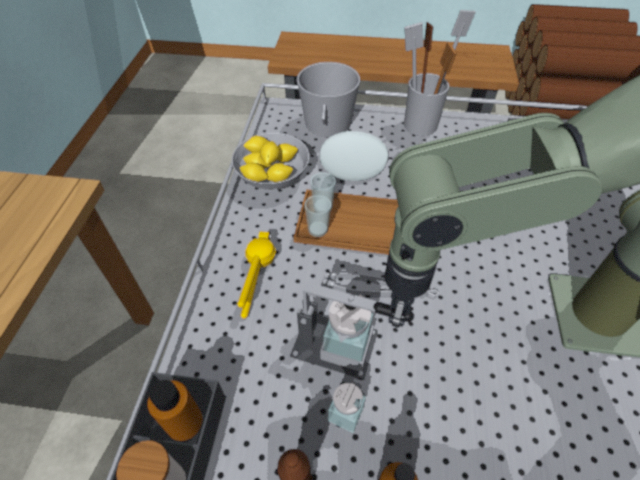

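The wrist view shows the handle at (312,265), centred between the jaws, and the lip spout at about (375,328). The fingers stopped at 21 mm, which matches the 22 mm handle. Now I'll swing the arm.

```bash
python3 - <<'E'
from h import *
def arc(th):
    r=np.hypot(183,92);a=np.arctan2(92,-183)-th
    return HINGE+HX*r*np.cos(a)+Z*r*np.sin(a)
for th in np.linspace(0,1.25,9)[1:]:
    ctrl.move_l(g2t(arc(th),R0),vel=70)
    s=sensors.read_state();print(round(s["t"],2),round(th,2),s["force"].round(1),s["wrist_torque"].round(2),round(s["grip_width"],1),s["eef_pos"].round(0))
grab("side","s2");grab("wrist","w2")
E
```

```text
4.02 0.16 [-1.8 -7.4 -5.7] [-1.04  0.35  0.15] 21.2 [486. 172. 228.]
4.62 0.31 [-1.7 -6.5 -5.3] [-0.92  0.36  0.15] 21.2 [506. 168. 252.]
5.23 0.47 [-2.7 -6.1 -5.3] [-0.84  0.33  0.23] 21.2 [530. 163. 273.]
5.84 0.62 [-1.5 -5.7 -6.1] [-0.71  0.3   0.17] 21.1 [557. 158. 290.]
6.45 0.78 [-0.6 -5.  -7.4] [-0.75  0.21  0.18] 21.1 [586. 153. 302.]
7.06 0.94 [-0.8 -5.9 -8.1] [-0.69  0.27  0.14] 20.7 [616. 147. 310.]
7.67 1.09 [-1.1 -5.5 -8.6] [-0.72  0.32  0.06] 20.8 [648. 141. 313.]
8.28 1.25 [-2.1 -5.7 -9.4] [-0.78  0.47  0.01] 20.5 [679. 136. 312.]
```

View pics/s2.png

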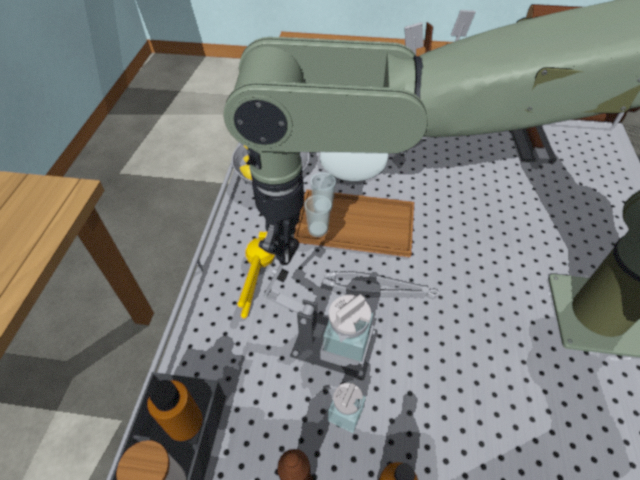

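View pics/w2.png

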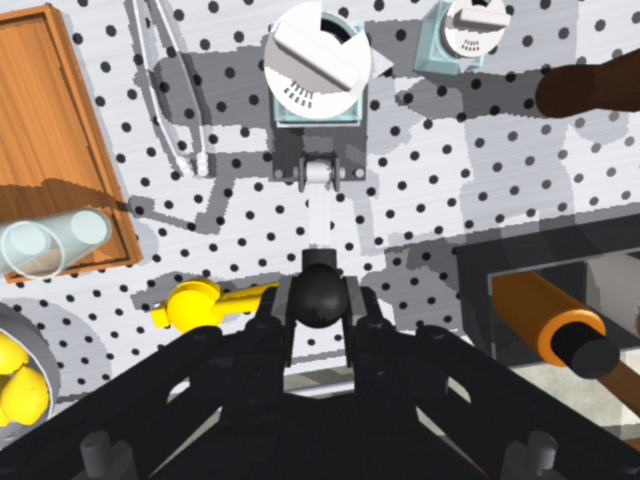

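The arm is past centre at 1.25. The lid is now visible: the strainer is at (298,97), the notch at about (340,30) and the lip at (383,62). I'll release the handle and take a closer look at the lid.

```bash
python3 - <<'E'
from h import *
ctrl.gripper_to(85)
s=sensors.read_state();print(s["t"],s["force"].round(1))
p=np.array(s["eef_pos"])
ctrl.move_l(p+30*Z,vel=100)
t=POCKET+Z*300
ctrl.move_l(t,vel=200)
p,d,c=grab("wrist","w3");grab("side","s3");grab("scene","c3")
s=sensors.read_state();print(s["t"],s["q"].round(3),s["eef_pos"])
np.savez("w3.npz",p=p,d=d,K=c[0],R=c[1],o=c[2])
E
```

```text
9.0167 [-0.2  0.3 -0.6]
10.3917 [ 0.127  0.202  1.455 -0.     1.483 -1.248] [565.94832955 158.92283438 300.44957519]
```

View pics/w3.png

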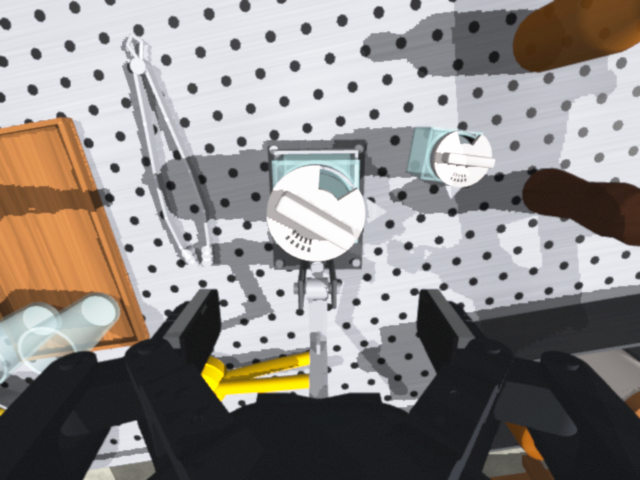

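View pics/s3.png

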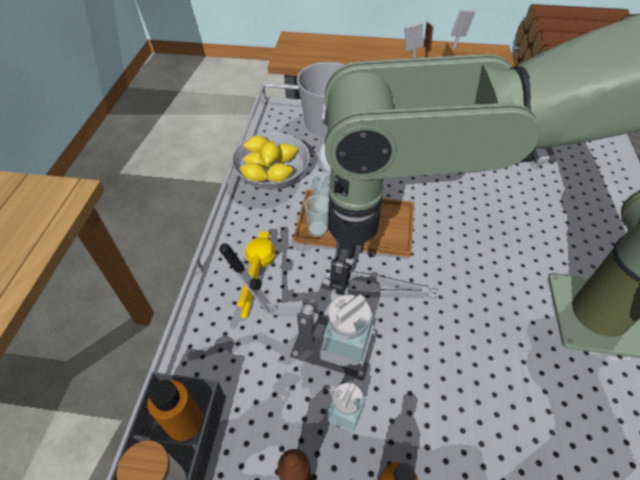

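View pics/c3.png

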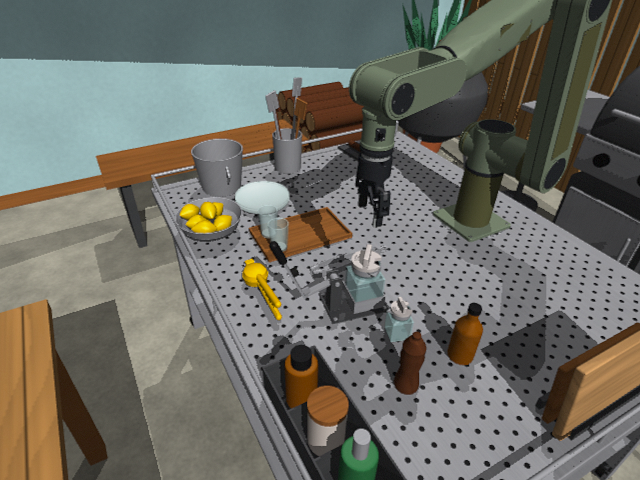

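The arm has swung fully open, lying back beyond the post: handle at about (232,257) in side and (277,251) in scene. In the wrist view the lid centre is about (316,213), the strainer (299,241), the notch (335,183), the lip tip (380,211), and the bar runs from (280,200) to (350,232).

```bash
python3 - <<'E'
from h import *
f=np.load("w3.npz");p,d=f["p"],f["d"];c=(f["K"],f["R"],f["o"]);P=cloud(c,d)
cv2.imwrite("pics/w3c.png",cv2.resize(p[130:290,230:410],None,fx=3.3,fy=3.3,interpolation=cv2.INTER_CUBIC)[:,:,::-1])
zz=P[:,:,2]; near=np.hypot(P[:,:,0]-565,P[:,:,1]-159)<70
m=near&(zz>143)&(zz<156)&(p.min(2)>120)
print("lid top z",np.median(zz[m]))
disc=(near&(zz>143)&(p.min(2)>90)).astype(np.uint8)
cs,_=cv2.findContours(disc,cv2.RETR_EXTERNAL,cv2.CHAIN_APPROX_NONE);k=max(cs,key=cv2.contourArea)
(u,v),r=cv2.minEnclosingCircle(k);print("disc",u,v,r,plane(c,(u,v),150))
q=P[m][:,:2].astype(np.float32);print("3d circle",cv2.minEnclosingCircle(q))
b=near&(zz>172)&(zz<185); q=P[b];print("bar n",b.sum(),np.median(q[:,2]),cv2.minAreaRect(q[:,:2].astype(np.float32)))
vx,vy=cv2.fitLine(q[:,:2].astype(np.float32),cv2.DIST_L2,0,.01,.01).ravel()[:2];print("bar dir",np.degrees(np.arctan2(vy,vx)),q.mean(0))
# dark slots
hsv=p.max(2)
sl=np.zeros_like(m);sl[225:256,280:322]=1
sl&=(hsv<110)&near&(zz>135);vv,uu=np.nonzero(sl);print("slots px",len(uu),uu.mean(),vv.mean(),plane(c,(uu.mean(),vv.mean()),150))
for nm,uv,z in (("strainer",(299,240),150),("notch",(338,180),150),("lip tip",(384,211),140)):
    print(nm,plane(c,uv,z).round(1))
# body: square of decanter via pocket walls z 46
w=near&(abs(zz-46)<4);print("wall",w.sum())
E
```

```text
lid top z 148.20244572396848
disc 315.37628173828125 213.0 48.88021469116211 [556.47750863 158.81909358 150.        ]
3d circle ((558.373779296875, 158.37509155273438), 40.10462951660156)
bar n 1552 175.94723056444434 ((558.339111328125, 158.42864990234375), (63.82007598876953, 14.481240272521973), 48.02813720703125)
bar dir 47.94874 [557.12462363 158.26730126 175.77663071]
slots px 1 298.0 234.0 [571.18596842 141.24483148 150.        ]
strainer [576.5 141.  150. ]
notch [533.7 181.5 150. ]
lip tip [568.4 215.1 140. ]
wall 331
```

View pics/w3c.png

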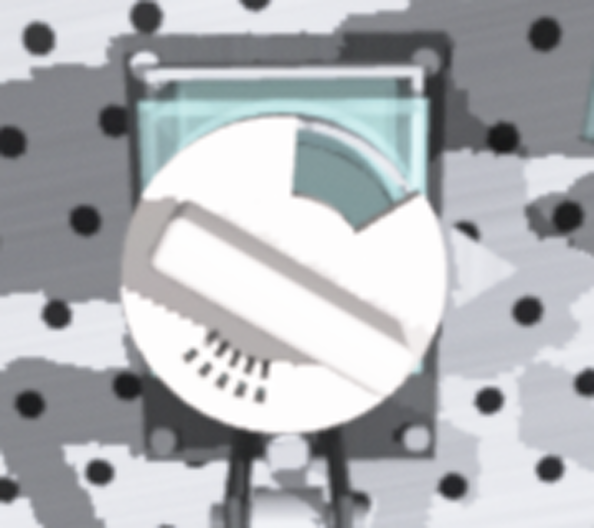

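The wrist view puts the lid centre at (558,158), but the handle geometry said (565,159), a 7 mm disagreement. I'll check it against the other two cameras.

```bash
python3 - <<'E'
from h import *
for n in ("side","scene"):
    p,d,c=grab(n);P=cloud(c,d);zz=P[:,:,2]
    near=np.hypot(P[:,:,0]-561,P[:,:,1]-159)<55
    b=near&(zz>173)&(zz<190)
    q=P[b];print(n,b.sum(),np.median(q[:,2]) , cv2.minAreaRect(q[:,:2].astype(np.float32)),q.mean(0))
    m=near&(zz>144)&(zz<156)&(p.min(2)>120);q=P[m];print(" lid",m.sum(),np.median(q[:,2]),cv2.minEnclosingCircle(q[:,:2].astype(np.float32)))
    hsv=p.max(2);
    cv2.imwrite(f"pics/{n}4.png",cv2.resize(p[270:400,280:400] if n=="side" else p[220:330,310:410],None,fx=5,fy=5,interpolation=cv2.INTER_CUBIC)[:,:,::-1])
E
```

```text
side 231 176.7529865173858 ((558.8715209960938, 159.85704040527344), (64.10151672363281, 14.534002304077148), 48.1185302734375) [558.83434442 160.88166253 176.69907188]
 lid 781 149.04096760662514 ((558.723388671875, 159.32791137695312), 40.63075256347656)
scene 83 176.37598577065228 ((559.1083374023438, 158.80889892578125), (63.863525390625, 13.626408576965332), 47.757781982421875) [560.58339089 160.3860638  176.48561565]
 lid 318 148.60645553683827 ((561.8042602539062, 159.007080078125), 42.6705207824707)
```

View pics/side4.png

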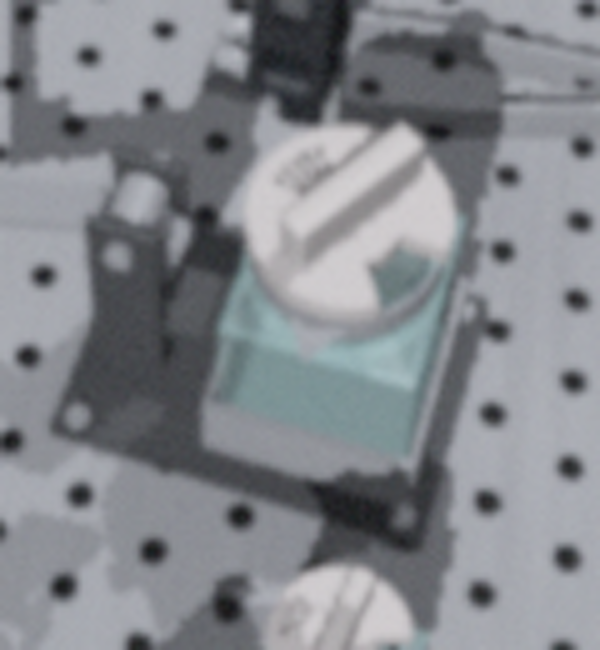

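View pics/scene4.png

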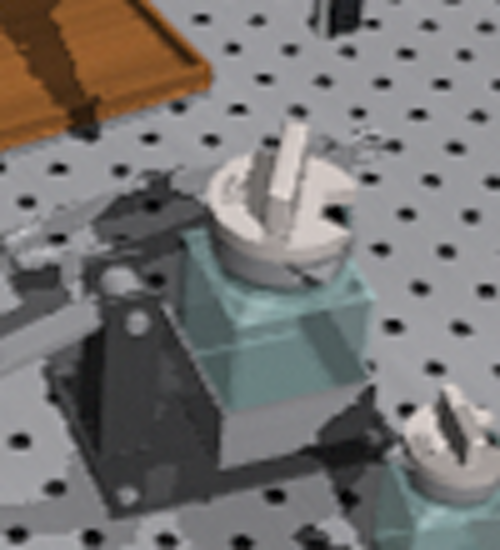

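All three cameras agree on the lid centre, (558.7, 159.1), with the bar top at 177 and the bar at 48°. The handle-based x was simply biased. The strainer points to −42° and the lip to about 80°, so the turn is about +122°. With tool yaw running from 48° to 170°, joint 6 goes from about 1.0 to −1.1, so no regrasp is needed.

```bash
cat >> h.py <<'E'
LID=np.array([558.7,159.1,0.])
E
python3 - <<'E'
from h import *
r=np.radians
R=rot(r(48))
print(ctrl.solve_ik(LID+230*Z,R),ctrl.solve_ik(LID+180*Z,rot(r(170))))
ctrl.move_ptp(LID+225*Z,R)
ctrl.move_l(LID+180*Z,vel=80,threshold=15)
s=sensors.read_state();print(s["t"],s["eef_pos"],s["q"].round(2))
ctrl.gripper_to(8,force=60)
s=sensors.read_state();print(s["t"],s["grip_width"],s["force"].round(1),s["wrist_torque"].round(2))
for k in range(1,9):
    ctrl.move_l(LID+180*Z,rot(r(48+122*k/8)),vel=100)
    s=sensors.read_state();print(round(s["t"],2),round(s["grip_width"],1),s["force"].round(1),s["wrist_torque"].round(2),s["eef_pos"].round(1),np.degrees(np.arctan2(s["eef_rot"][1,0],s["eef_rot"][0,0])).round(1))
E
```

```text
[ 1.28487330e-01  2.41056546e-01  1.55549567e+00 -4.44089210e-16
  1.34504043e+00  8.61525615e-01] [ 1.28487330e-01  2.90813704e-01  1.60249078e+00 -4.44089210e-16
  1.24828817e+00 -1.26777607e+00]
13.0333 [558.8046676  159.11090331 179.89047748] [ 0.13  0.29  1.6  -0.    1.25  0.86]
13.6833 12.433548808624465 [ 1.  -0.8 -0.4] [-0.17 -0.17  0.02]
14.1 13.0 [ 0.4 -0.3  1.8] [-0.01 -0.04  0.11] [558.8 159.1 180.2] 63.1
14.52 12.8 [-0.4  0.2  1.9] [0.09 0.08 0.09] [558.7 159.3 180.2] 78.3
14.93 12.7 [-0.9  0.3  3.9] [0.11 0.27 0.04] [558.6 159.3 180.2] 93.6
15.35 12.8 [-2.  -0.8  4.8] [-0.07  0.31  0.13] [558.6 159.  180.2] 108.8
15.77 13.1 [-2.3 -1.7  5.6] [-0.27  0.39  0.16] [558.7 158.9 180.2] 124.1
16.18 12.8 [-1.6 -1.9  4.7] [-0.25  0.47  0.13] [558.6 158.9 180.2] 139.3
16.6 12.8 [-1.5 -1.9  3.9] [-0.31  0.38  0.12] [558.6 158.8 180.2] 154.6
17.02 13.0 [-2.5 -1.9  5.2] [-0.35  0.38  0.09] [558.7 158.7 180.2] 169.8
```

```bash
python3 - <<'E'
from h import *
ctrl.gripper_to(60)
ctrl.move_l(LID+285*Z,vel=150)
p,d,c=grab("wrist","w5");s=sensors.read_state();print(s["t"],s["eef_pos"])
np.savez("w5.npz",p=p,d=d,K=c[0],R=c[1],o=c[2])
P=cloud(c,d);zz=P[:,:,2]; near=np.hypot(P[:,:,0]-559,P[:,:,1]-159)<75
b=near&(zz>171)&(zz<185); q=P[b][:,:2].astype(np.float32);print("bar",cv2.minAreaRect(q))
m=near&(zz>143)&(zz<156)&(p.min(2)>120);q=P[m][:,:2].astype(np.float32);print("lid",np.median(zz[m]),cv2.minEnclosingCircle(q))
u,v=proj(c,[559,159,150]).astype(int);print(u,v)
u0,v0=u-75,max(v-75,0)
cv2.imwrite("pics/w5c.png",cv2.resize(p[v0:v0+150,u0:u0+150],None,fx=4,fy=4,interpolation=cv2.INTER_CUBIC)[:,:,::-1]);print(u0,v0)
E
```

```text
18.425 [557.80929503 158.9544354  283.31164664]
bar ((558.3010864257812, 159.52305603027344), (13.661492347717285, 63.06181335449219), 79.5127182006836)
lid 148.20420564892362 ((558.9777221679688, 159.26919555664062), 40.17154312133789)
318 230
243 155
```

View pics/w5c.png

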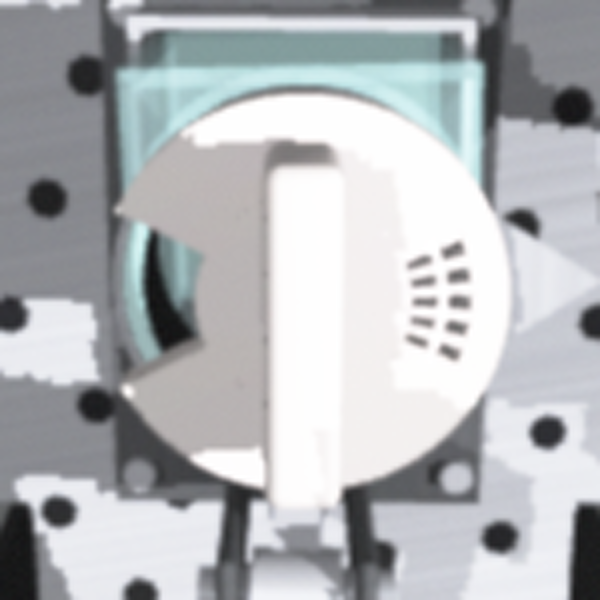

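The crop shows the strainer centred on its middle row at about (440,302), the lip tip at (598,283), and the lip's edges at about (512,222) and (520,335). The notch is on the far side. Now the exact lip angle.

```bash
python3 - <<'E'
from h import *
f=np.load("w5.npz");p,d=f["p"],f["d"];c=(f["K"],f["R"],f["o"])
f=lambda u,v,z:plane(c,(243+u/4,155+v/4),z)
C=np.array([558.7,159.3])
def ang(a):return np.degrees(np.arctan2(a[1]-C[1],a[0]-C[0])).round(1),np.hypot(*(a[:2]-C)).round(1)
print("tip",ang(f(599,283,138.5)))
print("lip sides",ang(f(512,222,138.5)),ang(f(520,335,138.5)))
print("strainer",ang(f(440,302,148.5)), "corners",[ang(f(*x,148.5)) for x in ((453,249),(450,352),(418,262),(417,341))])
print("notch corners",[ang(f(*x,148.5)) for x in ((118,208),(120,385))])
a,b=f(115,70,106),f(485,65,106);e=b-a;print("body back edge",np.degrees(np.arctan2(e[1],e[0])),np.hypot(*e[:2]),a,b)
cv2.imwrite("pics/w5l.png",cv2.resize(p[190:260,350:420],None,fx=8,fy=8,interpolation=cv2.INTER_CUBIC)[:,:,::-1])
E
```

```text
tip (np.float64(80.3), np.float64(59.7))
lip sides (np.float64(97.2), np.float64(43.6)) (np.float64(66.4), np.float64(45.6))
strainer (np.float64(78.6), np.float64(26.8)) corners [(np.float64(98.9), np.float64(30.7)), (np.float64(59.4), np.float64(31.1)), (np.float64(98.2), np.float64(23.5)), (np.float64(59.0), np.float64(24.2))]
notch corners [(np.float64(-127.2), np.float64(39.3)), (np.float64(-73.6), np.float64(40.2))]
body back edge 80.76643043349858 79.82632006437822 [513.48031093 126.29291958 106.        ] [526.28920416 205.08488382 106.        ]
```

View pics/w5l.png

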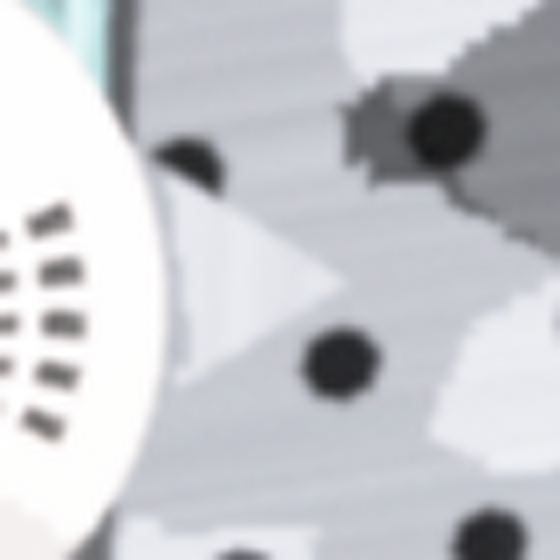

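The lip is at 80.5–81° (tip, sides and body edge agree), and the strainer at 79.1–79.6° (slots, bar and notch agree). It's about 1.4° short, so I'll trim that on the regrasp before lifting. First I'll fix the tray position.

```bash
python3 - <<'E'
from h import *
for n in ("side","scene"):
    p=cv2.imread(f"pics/{n}0.png")[:,:,::-1];c=cam(n)
    b=(230,280,170,120) if n=="scene" else (280,180,150,90)
    x,y=(240,200) if n=="scene" else (285,180)
    cv2.imwrite(f"pics/{n}t.png",cv2.resize(p[y:y+80,x:x+140],None,fx=5.5,fy=5.5,interpolation=cv2.INTER_CUBIC)[:,:,::-1])
E
```

```text
(no output)
```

View pics/sidet.png

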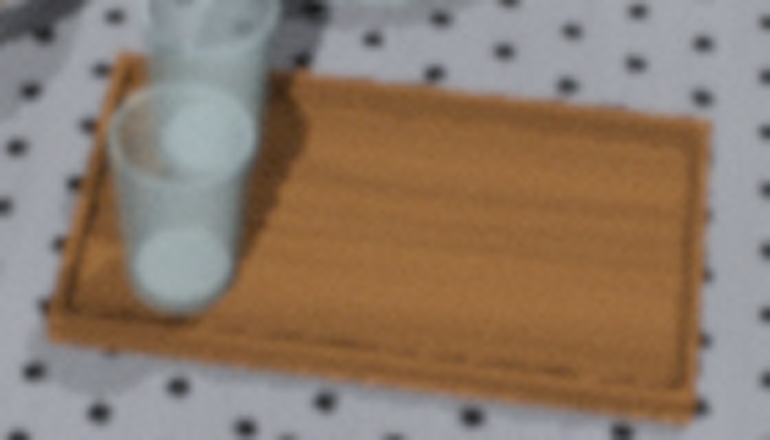

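View pics/scenet.png

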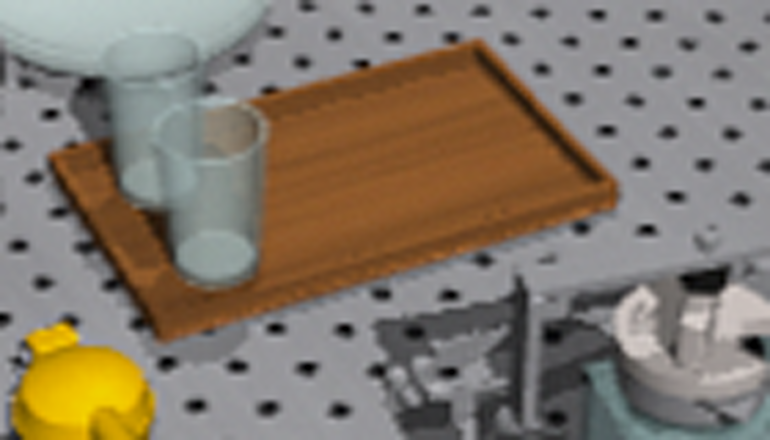

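The tray's rim-top corners in the side crop are (120,55), (710,122), (695,392) and (50,318). In the scene crop they are (50,155), (478,42), (617,185) and (162,322).

```bash
python3 - <<'E'
from h import *
for n,x,y,cs in (("side",285,180,[(120,55),(710,122),(695,392),(50,318)]),("scene",240,200,[(50,155),(478,42),(617,185),(162,322)])):
    q=np.array([plane(cam(n),(x+u/5.5,y+v/5.5),18)[:2] for u,v in cs])
    L=[np.hypot(*(q[i]-q[(i+1)%4])).round(1) for i in range(4)]
    ctr=q.mean(0);ax=(q[0]+q[3]-q[1]-q[2])/2;ax/=np.hypot(*ax)
    print(n,q.round(1).tolist(),L,ctr,np.degrees(np.arctan2(ax[1],ax[0])),"free",ctr-55*ax)
E
```

```text
side [[715.5, -291.3], [419.1, -282.8], [424.6, -111.8], [721.1, -116.3]] [np.float64(296.5), np.float64(171.1), np.float64(296.5), np.float64(175.1)] [ 570.07800518 -200.55362624] -1.2473701223673508 free [ 515.09103868 -199.35633147]
scene [[717.2, -289.6], [422.5, -278.3], [427.0, -102.3], [722.1, -110.8]] [np.float64(294.9), np.float64(176.1), np.float64(295.2), np.float64(178.9)] [ 572.23156087 -195.25942947] -1.910062523050501 free [ 517.26212009 -193.42624067]
```

```bash
python3 - <<'E'
from h import *
r=np.radians
def st(x): s=sensors.read_state();print(x,round(s["t"],2),round(s["grip_width"],1),s["force"].round(1),s["wrist_torque"].round(2),s["eef_pos"].round(1),np.degrees(np.arctan2(s["eef_rot"][1,0],s["eef_rot"][0,0])).round(1))
L=np.array([558.8,159.3,0])
R=rot(r(169.6));ctrl.move_l(L+180*Z,R,vel=120,threshold=15);st("down")
ctrl.gripper_to(8,force=70);st("grip")
R=rot(r(171.5));ctrl.move_l(L+180*Z,R,vel=50);ctrl.hold(.2);st("turn")
ctrl.move_l(L+240*Z,vel=80);st("lift")
ctrl.move_l(L+290*Z,vel=120);st("lift")
grab("side","s6");grab("wrist","w6")
E
```

```text
down 19.45 60.1 [ 0.1  0.2 -1. ] [-0.01 -0.05 -0.02] [559.5 159.4 180.9] 169.6
grip 19.93 12.8 [-0.1 -2.3  3.7] [-0.27  0.2  -0.01] [559.1 159.  180.8] 169.6
turn 20.38 12.5 [-1. -3.  5.] [-0.47  0.21  0.01] [559.1 158.9 180.7] 171.5
lift 21.28 12.4 [ 0.  -0.2 -4.2] [ 0.02 -0.03  0.03] [558.2 159.3 239.4] 171.5
lift 21.85 12.8 [ 0.3 -0.8 -4.7] [ 0.    0.06 -0.05] [558.5 159.3 289.6] 171.5
```

View pics/s6.png

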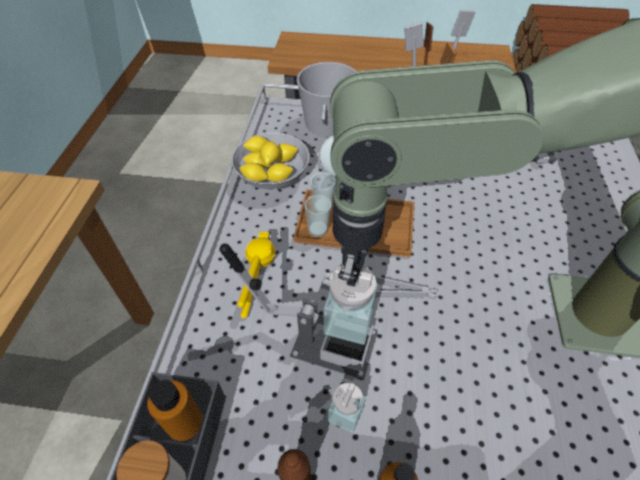

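View pics/w6.png

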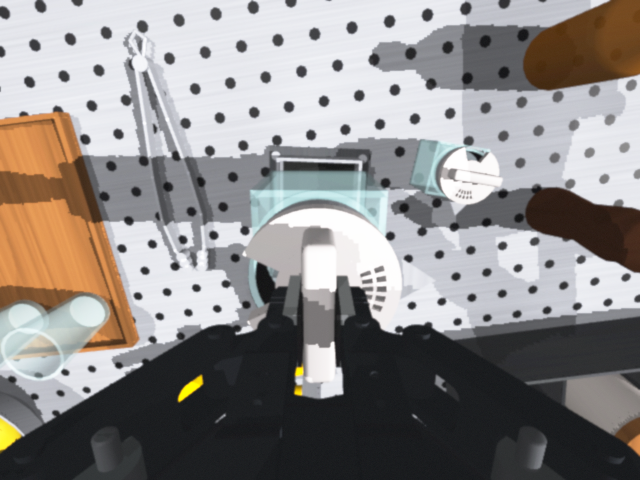

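The decanter hangs upright from the gripper, clear of the pocket (empty pocket at (345,348) in side). The lift force matches its weight. Now I'll carry it over and set it down.

```bash
python3 - <<'E'
from h import *
r=np.radians
def st(x): s=sensors.read_state();print(x,round(s["t"],2),round(s["grip_width"],1),s["force"].round(1),s["wrist_torque"].round(2),s["eef_pos"].round(1))
T=np.array([516,-197,0.]);R=rot(r(171.5))
print(ctrl.solve_ik(T+290*Z,R))
ctrl.move_l(T+290*Z,vel=150);ctrl.hold(.3);st("over")
ctrl.move_l(T+200*Z,vel=100);ctrl.hold(.3);st("low")
print(ctrl.move_l(T+179*Z,vel=20,threshold=2.5));st("down")
ctrl.hold(.2);st("down")
grab("side","s7")
E
```

```text
[-5.21411656e-01  1.33652025e-01  1.55592890e+00 -4.44089210e-16
  1.45201172e+00 -1.94385500e+00]
over 24.79 12.6 [ 1.  -1.5 -3.4] [-0.03  0.    0.01] [ 516.  -196.8  290. ]
low 26.14 12.6 [-0.5 -0.5 -4.5] [-0.01 -0.05  0.03] [ 516.3 -197.1  200.6]
True
down 27.02 12.6 [-1.4 -0.1  5.9] [0.03 0.03 0.  ] [ 515.5 -197.1  180.7]
down 27.23 12.6 [-0.9 -0.5  6.1] [-0.02  0.07  0.05] [ 515.5 -197.1  180.7]
```

View pics/s7.png

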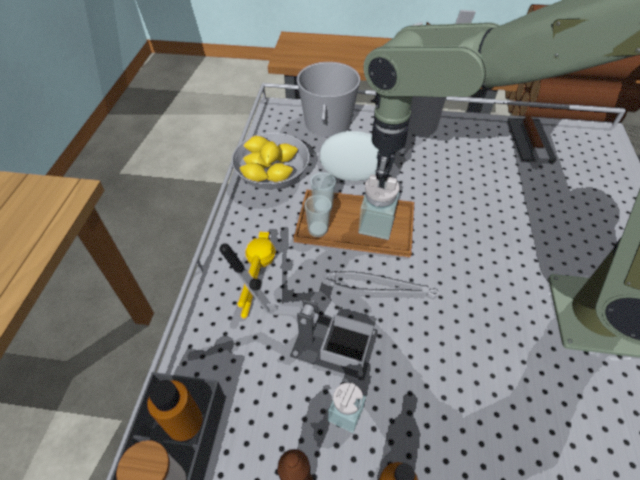

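The decanter touched down at the expected height (TCP 180.7) in the free part of the tray, at about (379,215) in side. I'll release it, rise and check.

```bash
python3 - <<'E'
from h import *
ctrl.gripper_to(60)
T=np.array([515.5,-197.1,0.])
ctrl.move_l(T+286*Z,vel=120)
p,d,c=grab("wrist","w8");grab("side","s8");s=sensors.read_state();print(s["t"],s["eef_pos"])
np.savez("w8.npz",p=p,d=d,K=c[0],R=c[1],o=c[2])
P=cloud(c,d);zz=P[:,:,2]; near=np.hypot(P[:,:,0]-516,P[:,:,1]+197)<75
b=near&(zz>171)&(zz<185); q=P[b];print("bar",np.median(q[:,2]),cv2.minAreaRect(q[:,:2].astype(np.float32)))
m=near&(zz>143)&(zz<156)&(p.min(2)>120);q=P[m][:,:2].astype(np.float32);print("lid",np.median(zz[m]),cv2.minEnclosingCircle(q))
cv2.imwrite("pics/w8c.png",cv2.resize(p[155:305,243:393+10],None,fx=4,fy=4,interpolation=cv2.INTER_CUBIC)[:,:,::-1])
E
```

```text
28.9417 [ 514.9146989  -196.76978343  284.6372829 ]
bar 175.94610739512547 ((514.8543090820312, -196.726318359375), (13.71080493927002, 63.49563217163086), 81.84546661376953)
lid 148.2255784597898 ((515.329833984375, -196.7306365966797), 40.302242279052734)
```

View pics/w8c.png

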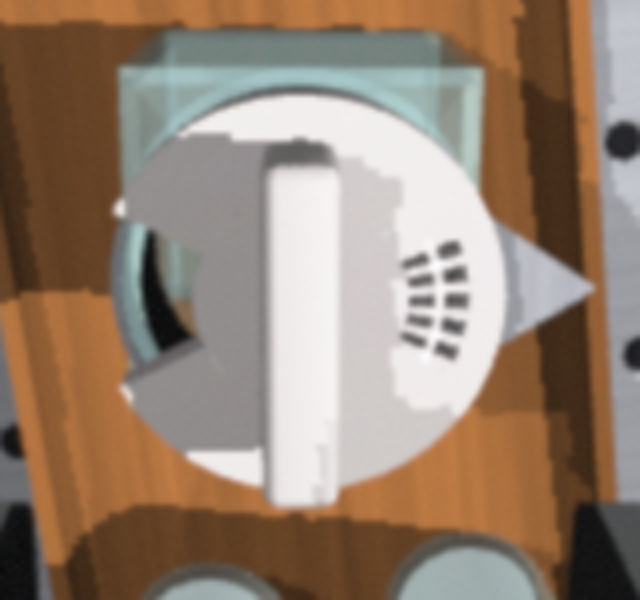

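View pics/s8.png

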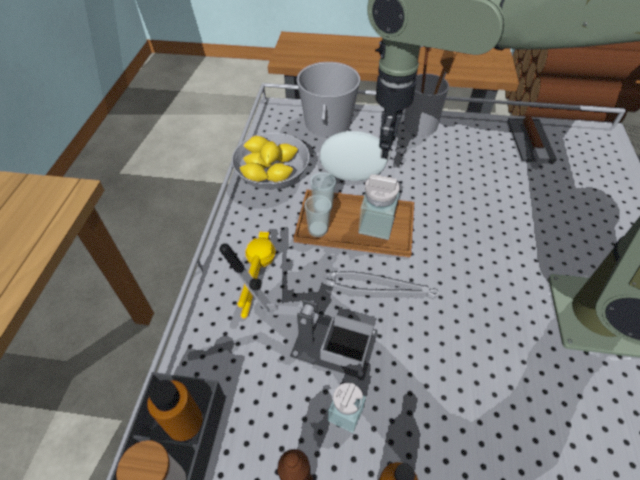

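```bash
python3 - <<'E'
from h import *
f=np.load("w8.npz");c=(f["K"],f["R"],f["o"])
g=lambda u,v,z:plane(c,(243+u/4,155+v/4),z)
C=np.array([515.1,-196.7])
def ang(a):return np.degrees(np.arctan2(a[1]-C[1],a[0]-C[0])).round(1),np.hypot(*(a[:2]-C)).round(1)
print("tip",ang(g(595,290,138.5)),"sides",ang(g(500,220,138.5)),ang(g(505,342,138.5)))
print("slots",ang(g(450,247,148.5)),ang(g(446,352,148.5)),ang(g(415,260,148.5)),ang(g(413,342,148.5)),ang(g(457,300,148.5)))
print("notch",ang(g(119,208,148.5)),ang(g(126,388,148.5)))
e=g(485,69,106)-g(118,68,106);print("edge",np.degrees(np.arctan2(e[1],e[0])),np.hypot(*e[:2]))
p1=cv2.imread("pics/side0.png").astype(int);p2=cv2.imread("pics/s8.png").astype(int)
print("diff squeezer/mill/sauce/bowl",[np.abs(p1-p2)[v0:v1,u0:u1].max(2).mean().round(1) for u0,u1,v0,v1 in ((238,280,290,316),(270,320,448,480),(380,420,460,480),(296,335,172,236))])
E
```

```text
tip (np.float64(80.4), np.float64(60.1)) sides (np.float64(99.9), np.float64(42.5)) (np.float64(65.5), np.float64(44.1))
slots (np.float64(101.0), np.float64(31.1)) (np.float64(61.0), np.float64(31.2)) (np.float64(100.5), np.float64(24.0)) (np.float64(60.1), np.float64(24.3)) (np.float64(81.0), np.float64(31.0))
notch (np.float64(-126.5), np.float64(38.7)) (np.float64(-70.2), np.float64(38.8))
edge 81.32180386640417 79.53851902779184
diff squeezer/mill/sauce/bowl [np.float64(18.1), np.float64(6.1), np.float64(9.9), np.float64(6.6)]
```

```bash
python3 - <<'E'
from h import *
s=sensors.read_state();ctrl.move_l(s["eef_pos"]+30*Z,vel=100);ctrl.hold(.5)
p,d,c=grab("scene","c9");print(sensors.read_state()["t"]);ctrl.finish_job()
E
```

```text
29.925
the job is handed in; nothing more can be done
```

View pics/c9.png

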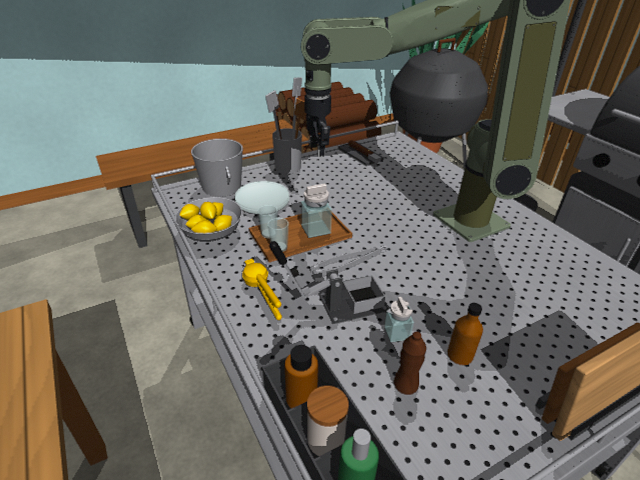

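The job is handed in after about 30 s of the 66 s allowed. I swung the hold-down arm past centre and it opened fully by itself. I then turned the lid about +124° in two grasps, lifted the decanter out by its grip, and set it down in the free part of the tray.

**Last checks:**
- **Strainer and lip:** the wrist picture after placing puts the strainer at 81–82° and the lip at 80.4–82.7°. That is centred to within about 1°, with the notch on the opposite side.
- **Decanter:** it stands upright at about (515, −197), with the lid top and grip bar at the expected heights. It touched down at about 10 N.
- **Hold-down arm:** it is still open, and the gripper is clear of everything.
- **Other items:** the tumblers, tongs, squeezer, plates, mill, sauce bottle and look-alike decanter appear unmoved. I judged this by eye. The image difference I tried was highest at the squeezer, where the open arm and its shadow now fall across it.

**What disagreed:**
- The pocket centre worked out from the handle was about 6 mm off in x from the lid centre that all three cameras gave, so I used the lid centre.
- The first lid turn was about 1.4° short, and I corrected it on the second grasp.
- The two fixed cameras differed by about 6 mm in y on the tray position, well within the 30 mm to spare.

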